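# Finish the last crisscross pass on a pressure canner's wing nuts

## Task

The lid of the pressure canner is held by four wing nuts that are tightened crisscross, part of a turn at a time; on this last pass one nut is already tight, its wings pointing straight at the middle of the lid. Finish the pass: first the nut opposite the tight one, then the other two in either order, turning each clockwise (seen from above) by the remaining part of a turn until its wings too point at the middle of the lid, and no farther. Leave the nut that is already tight as it is.

Things in the scene. Friction and masses are not known exactly. Their poses are not given: they have to be found in the camera images.
- canner: low round cast aluminium pot, heavy, does not shift; lid 186 mm across, its rim 110 mm up, inner part (60 mm radius) 115 mm, black middle knob 34 mm wide, top 145 mm; two black side handles below the lid. Origin: centre of underside, z up. Nuts a, b, c, d turn about vertical axes 85 mm from its centre, at 0, 90, 180, 270 degrees counterclockwise (from above) from its x axis
- nut_a (a joint): wing nut on the lid rim, the one already tight. Steel, with hub 20 mm wide (washer 26) and two dark flat upright ears in one line, 48 mm long overall, 9 mm thick, 120 to 145 mm above the worktop. Value: clockwise turn from above, rad; 0 = ears tangential to the lid, 1.57 = ears point at the lid's middle (tight). Ears' yaw = canner yaw + nut's angle + 1.57 - value
- nut_b (a joint): wing nut like nut_a, same values, a quarter round counterclockwise from it; loose at the start (0.25 to 0.70). The nuts turn in place without rising or sinking, against a light friction of 0.06 N m, stay where they are left, and have no stop at tight (thread ends at 2.2). Pinch the ears across their thickness
- nut_c (a joint): wing nut like nut_a and turning like nut_b, same values, opposite nut_a across the lid; loose at the start (0.25 to 0.70)
- nut_d (a joint): wing nut like nut_a and turning like nut_b, same values, opposite nut_b across the lid; loose at the start (0.25 to 0.70)

How it is judged:
By the outcome, as a careful person would: the job done as asked, in the order asked, and still so for the second after the job is handed in, with the robot touching nothing.
It also fails if it takes over 64 s, if anything falls off the work surface, if the arm or the gripper's body presses on something with over 40 N, if the wrist force passes 120 N, or if a joint passes its speed limit or range.

## Robot

A 7-joint arm with a two-finger parallel gripper is mounted at the origin on a cart in front of the work surface, level with it; the furniture and walls round the work are solid. World frame = base frame: x ahead of the robot, y to its left, z up, the work surface at z = 0. Lengths are in mm, angles in rad, forces in N, time in s.
With the tool pointing down it reaches from about 425 to 1025 mm from the base axis. Payload 9.4 kg.
Tool frame: the origin (TCP) lies at the very end of the fingers, on their centre line; the grasp point (between the pads) lies 19 mm behind it; z points along the fingers, y is the line along which they close (so a half turn about z gives the same grasp; the last joint's range is limited). The gripper opens to 85 mm and grips with 20 to 120 N. Pads are 22 mm wide; open, the fingers measure 114 mm over their backs; the gripper's body (76 mm by 85 mm) begins 54 mm behind the grasp point. The pads swing forward as they close: fully open they stand 13 mm farther back than shut.
Start: joints at [-1.28, 0.599, -0.003, 1.599, 0.002, 0.943, -0.08], TCP at [260.687, 676.51, 231.275] pointing down, gripper open.
Joint ranges: [-2.57, 2.57], [-0.35, 1.97], [-1.29, 1.29], [0.11, 2.56], [-1.05, 4.19], [0.11, 1.86], [-2.63, 2.63]. Speed limits (rad/s): [2.22, 2.22, 3.01, 3.01, 3.14, 3.14, 3.14].

## Interface

Orientations are given as a rotation vector (axis times angle).
In Python, from plant import env gives the robot as it stands. The module is installed in compiled form; this text tells all that it offers.
- The arm moves only by the tool send_rows, never from a script. Its argument "rows" is one flat list of numbers, 4 for each row, row after row: the shift along the world's x, y, z scaled (see below), then the turn about the world's z scaled (see below). A call has 1 to 20 rows; each row is the pose to reach, as a shift and turn from the pose commanded when the call began; what a row does not reach only later rows make up. The controller multiplies each number of a shift by 80 cm and each number of a turn by 1.5 rad. A row lasts 1/8 s, in which the tool goes at most 62.5 mm and 10.7 degrees, less where a joint would pass 70% of its speed; a pose out of reach is approached as far as the arm can. A call with a number of a shift or a turn outside -1 to 1 is refused whole. A call with a gripper value outside its range is refused whole. "grip" is the gripper's target within -1 to 1 (fully open at 1, half-way at 0, shut at -1), set as the call begins (left out, the last holds). The fingers move at their own pace and stop on an object; "newtons" is the grip in N (left out, the last holds). Time passes only in rows, so rows that repeat a pose let the fingers close. It gives the time, the measured TCP pose, the force, the opening and the grip force at its end, in the units of the state.
- env.get_obs(): the state, without advancing time (a new reading comes with each control period).
- env.get_image(name): name is "scene" or "top" or "wrist"; returns (picture, depth): 400x640x3 uint8, blue, green, red; 400x640 float32, mm along the optical axis (not along the pixel's ray), 0 where there is no reading.
- env.calibration(name): a dict with "fx", "fy", "cx", "cy" (pixels), "origin" and "orientation" of the camera in the world; the wrist camera has in their place "tool_from_camera" (4x4, takes a point from camera to tool coordinates, whose origin is the TCP and whose axes are the flange's). Camera axes: x right, y down, z forward; pixel columns grow to the right and rows downward; lengths in mm; the calibration is good to about 2 mm. The wrist camera is an equidistant fisheye: a pixel r from the principal point sees the ray r / f radians off the axis. A picture is of the moment at which its call begins: read the wrist's pose just before it. calibration takes no time and is no camera call.
- env.close_job(): hands the job in; it is judged then, once.
The state is a dict: "time": time; "joint_pos": joint angles; "qvel": joint speeds; "joint_torque": joint torques, N m; "tcp_pos": TCP position; "tcp_rot": TCP orientation; "wrist_force": force on the tool from outside, world axes, zero at the start; "torque": the same for the moment, N m; "gripper_width": finger opening in mm; "grasp_force": force on a finger pad.
Only numpy, scipy, OpenCV 4.12 (cv2) and the standard library are available. Lean on these libraries where they do the work, as an engineer would, in place of code of your own. Each camera call takes 0.05 s, during which the arm holds its last target. There are 200 camera calls.

## Working session

There is one attempt and no reset: what is moved stays moved. The work goes in short steps, Python scripts to look and compute and a tool call to move; the robot and the scene stay as the last step left them, time stands still between calls to the robot, and variables do not carry over. Pictures are saved under pics/ and viewed, at most 10 in all, crops included, and the job is handed in when it is done.

Besides the shell and the picture viewer there is one more tool, called after "Emit:" as name(argument=value, ...), one argument or row to a line, values as JSON. send_rows: Moves the arm, as the interface text tells. Its arguments: {"type":"object","properties":{"rows":{"type":"array"},"grip":{"type":"number"},"newtons":{"type":"number"}},"required":["rows"]}

```bash
mkdir -p pics
python3 - <<'E'
from plant import env
import cv2,numpy as np
o=env.get_obs()
print({k:np.round(v,3).tolist() for k,v in o.items()})
for n in ("scene","top"):
    im,d=env.get_image(n); cv2.imwrite(f"pics/{n}0.png",im); np.save(f"pics/{n}0.npy",d)
    c=env.calibration(n); print(n,c)
print(env.calibration("wrist"))
E
```

```text
{'time': 0.0, 'joint_pos': [-1.28, 0.6, -0.003, 1.6, 0.002, 0.943, -0.08], 'qvel': [-0.002, -0.0, 0.001, -0.001, 0.001, 0.003, 0.0], 'joint_torque': [-0.0, -77.644, 1.565, -25.801, 0.012, 0.009, 0.0], 'tcp_pos': [260.521, 676.051, 230.39], 'tcp_rot': [-0.574, -3.088, 0.003], 'wrist_force': [0.187, 0.534, -0.216], 'torque': [0.055, -0.002, 0.002], 'grasp_force': 0.0, 'gripper_width': 85.162}
scene {'fx': 398.714480592241, 'fy': 398.714480592241, 'cx': 323.87071955046895, 'cy': 195.58045415034584, 'origin': array([231.43325974, 441.44671992, 731.05787696]), 'orientation': array([-0.96977333,  2.54845099, -0.97441841])}
top {'fx': 427.31531028258996, 'fy': 427.31531028258996, 'cx': 319.79339509655017, 'cy': 201.90395941644763, 'origin': array([469.98745247,  40.48195667, 927.56649446]), 'orientation': array([-2.20276978,  2.13685328, -0.13608417])}
{'fx': 309.70691628693146, 'fy': 309.70691628693146, 'cx': 318.1515781924844, 'cy': 194.10275491774473, 'tool_from_camera': array([[ 1.54184238e-04, -9.53382774e-01, -3.01763588e-01,
         7.71937948e+01],
       [ 9.99999963e-01,  2.14504535e-04, -1.66755359e-04,
        -5.12635128e-02],
       [ 2.23711345e-04, -3.01763551e-01,  9.53382772e-01,
        -1.42753903e+02],
       [ 0.00000000e+00,  0.00000000e+00,  0.00000000e+00,
         1.00000000e+00]])}
```

View pics/top0.png

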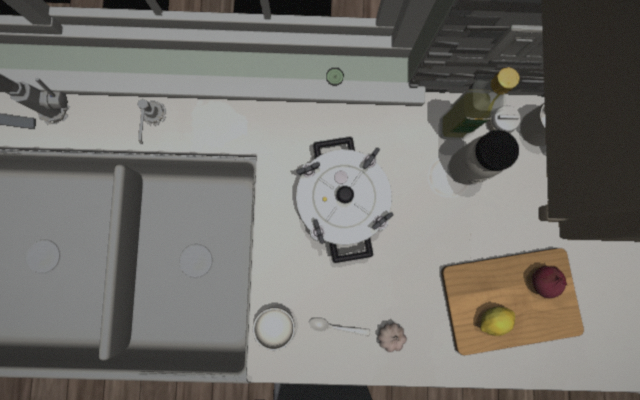

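View pics/scene0.png

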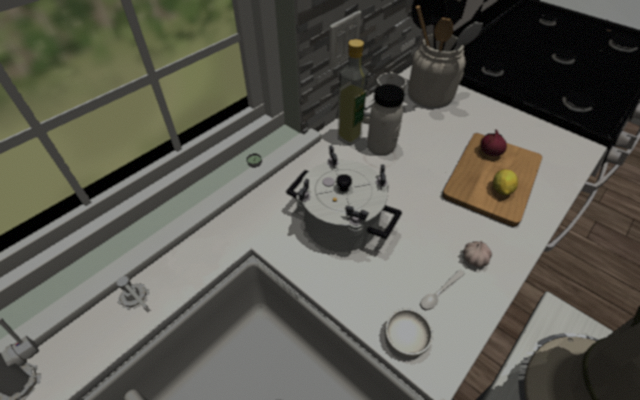

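The top picture shows the lid centred near (344,196), with nuts near (308,169), (371,158), (382,220) and (318,231). I'll enlarge that area.

```bash
cat > h.py <<'E'
import numpy as np, cv2
from scipy.spatial.transform import Rotation as R
from plant import env
def atz(name,u,v,z):
    c=env.calibration(name); r=R.from_rotvec(c['orientation']).apply([(u-c['cx'])/c['fx'],(v-c['cy'])/c['fy'],1])
    return c['origin']+r*(z-c['origin'][2])/r[2]
def wray(u,v,obs):
    c=env.calibration('wrist'); T=c['tool_from_camera']
    d=np.array([u-c['cx'],v-c['cy']]);r=np.hypot(*d);t=r/c['fx']
    k=np.r_[np.sin(t)*d/max(r,1e-9),np.cos(t)]
    Rt=R.from_rotvec(obs['tcp_rot']).as_matrix()
    return Rt@T[:3,3]+obs['tcp_pos'],Rt@T[:3,:3]@k
def watz(u,v,z,obs):
    o,r=wray(u,v,obs); return o+r*(z-o[2])/r[2]
E
python3 - <<'E'
from h import *
im=cv2.imread('pics/top0.png')
cv2.imwrite('pics/top0c.png',cv2.resize(im[130:270,270:420],None,fx=4,fy=4,interpolation=cv2.INTER_CUBIC))
for u,v,z in [(344.5,195,145),(308,169,145),(371,158,145),(382,220,145),(318,231,145)]: print(atz('top',u,v,z).round(1))
E
```

```text
[572.3 -14.  145. ]
[618.9  55.  145. ]
[643.6 -61.9 145. ]
[528.2 -84.  145. ]
[504.5  33.  145. ]
```

View pics/top0c.png

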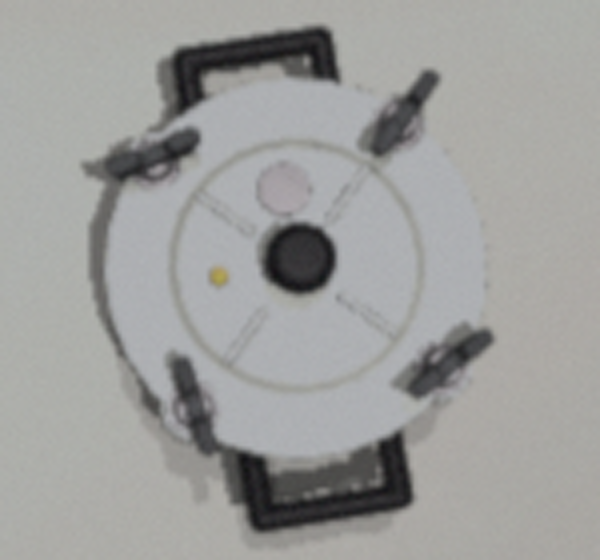

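The crop shows the tight nut a at upper right (405,113), in line with the knob at (300,258). So c is lower left (192,405), b is upper left (153,155) and d is lower right (450,363). I'll go above the lid for a close look.

Emit:
send_rows(
  rows=[0.389,-0.8625,0.025,0.442,0.389,-0.8625,0.025,0.442,0.389,-0.8625,0.025,0.442,0.389,-0.8625,0.025,0.442,0.389,-0.8625,0.025,0.442,0.389,-0.8625,0.025,0.442,0.389,-0.8625,0.025,0.442,0.389,-0.8625,0.025,0.442,0.389,-0.8625,0.025,0.442,0.389,-0.8625,0.025,0.442,0.389,-0.8625,0.025,0.442,0.389,-0.8625,0.025,0.442,0.389,-0.8625,0.025,0.442,0.389,-0.8625,0.025,0.442,0.389,-0.8625,0.025,0.442,0.389,-0.8625,0.025,0.442],
  grip=0.0,
)

```text
time: 2.1
tcp_pos: [571.5, -11.8, 251.3]
tcp_rot: [0.466, -3.107, -0.001]
wrist_force: [-0.3, -0.2, 0.7]
gripper_width: 42.7
grasp_force: 0.0
```

Run:
```python
from h import *
import pickle
o=env.get_obs(); im,d=env.get_image('wrist'); cv2.imwrite('pics/w1.png',im); np.save('pics/w1.npy',d); pickle.dump(o,open('pics/w1.pkl','wb'))
print({k:np.round(v,3).tolist() for k,v in o.items()})
```

```text
{'time': 2.1, 'joint_pos': [0.004, 0.395, -0.113, 1.93, 0.059, 0.82, 1.728], 'qvel': [0.002, 0.001, 0.005, -0.002, 0.002, 0.001, 0.003], 'joint_torque': [0.267, -58.57, -0.139, -23.278, 0.014, 0.003, -0.008], 'tcp_pos': [571.506, -11.847, 251.309], 'tcp_rot': [0.466, -3.107, -0.001], 'wrist_force': [-0.293, -0.181, 0.707], 'torque': [-0.002, 0.022, -0.017], 'grasp_force': 0.0, 'gripper_width': 42.719}
```

View pics/w1.png

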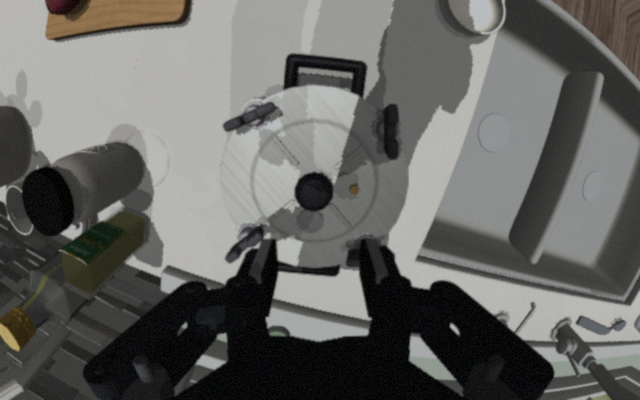

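The wrist view shows c at (390,131) upright in the picture, d at (250,117), a at (246,240), b at (365,250) beside the finger, and the knob at (313,191). I'll crop it for precise pixels.

Run:
```python
import cv2,numpy as np
im=cv2.imread('pics/w1.png')
im=np.clip(im.astype(float)*1.6,0,255).astype('uint8')
c=cv2.resize(im[85:275,215:415],None,fx=3,fy=3,interpolation=cv2.INTER_CUBIC)
for i in range(0,200,20):
    cv2.putText(c,str(215+i),(3*i,8),0,.3,(0,0,255)); cv2.line(c,(3*i,0),(3*i,4),(0,0,255))
    cv2.putText(c,str(85+i),(0,3*i),0,.3,(0,0,255))
cv2.imwrite('pics/w1c.png',c)
```

```text
(no output)
```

View pics/w1c.png

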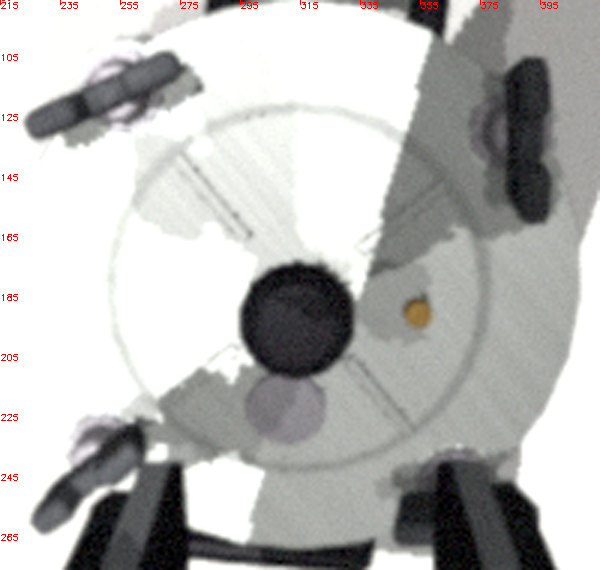

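Run:
```python
from h import *
import pickle
o=pickle.load(open('pics/w1.pkl','rb'))
W=lambda x,y:(x/3+215,y/3+85)
T=lambda x,y:(x/4+270,y/4+130)
def tri(w,t):
    p,r=wray(*w,o); c=env.calibration('top'); s=R.from_rotvec(c['orientation']).apply([(t[0]-c['cx'])/c['fx'],(t[1]-c['cy'])/c['fy'],1])
    q=c['origin']; A=np.c_[r,-s]; k=np.linalg.lstsq(A,q-p,rcond=None)[0]
    a,b=p+r*k[0],q+s*k[1]; return ((a+b)/2).round(1),np.linalg.norm(a-b).round(1)
print('knob',tri(W(298,320),T(300,257)))
print('ring',watz(*W(298.5,286.5),115,o).round(1),atz('top',*T(297,265),115).round(1))
E={'c':[(532,68,180,360),(537,213,207,447)],'d':[(36,126,487,338),(172,68,415,388)],'a':[(45,520,432,78),(137,435,380,148)],'b':[None,(0,0,118,165),(0,0,190,137)]}
for n,e in E.items():
    P=[];Q=[]
    for q in e:
        if q is None: continue
        if n!='b':
            print(n,tri(W(*q[:2]),T(*q[2:]))); P.append(watz(*W(*q[:2]),143,o)[:2])
        Q.append(atz('top',*T(*q[2:]),143)[:2])
    for X in (P,Q):
        if X: d=X[1]-X[0]; print('  mid',(X[0]+X[1])/2,'yaw',np.degrees(np.arctan2(d[1],d[0]))%180,np.linalg.norm(d))
```

```text
knob (array([574.3, -15. , 138.1]), np.float64(1.0))
ring [570.4 -15.8 115. ] [573.8 -15.6 115. ]
c (array([504.6,  29.9, 162.3]), np.float64(41.5))
c (array([499.8,  22.8, 213.8]), np.float64(33.0))
  mid [504.05420214  32.32092629] yaw 21.498641135843776 40.52421072281094
  mid [504.84698713  32.31979295] yaw 18.97891332370159 41.706644660476734
d (array([ 539.9, -102.3,  139.6]), np.float64(1.6))
d (array([512.6, -63.8, 178.3]), np.float64(1.3))
  mid [527.27593562 -84.37605322] yaw 127.7201032320858 41.43941174396952
  mid [527.02382662 -85.75440892] yaw 126.17833800411204 40.7963345479501
a (array([661.2, -74.2, 140.6]), np.float64(2.3))
a (array([629.9, -52.5, 125.5]), np.float64(1.5))
  mid [640.32348804 -61.64771161] yaw 150.2463049954159 44.376778918333365
  mid [643.60150489 -63.11340294] yaw 145.08299607421395 41.65876636719732
  mid [621.68585655  54.19086945] yaw 113.41254714681556 36.05837870058722
```

Emit:
send_rows(
  rows=[-0.086,0.058,-0.1,0.035,-0.086,0.058,-0.1,0.035,-0.086,0.058,-0.1,0.035,-0.086,0.058,-0.1,0.035,-0.086,0.058,-0.1,0.035],
)

```text
time: 2.78
tcp_pos: [504.5, 32.7, 172.2]
tcp_rot: [-0.542, 3.092, -0.0]
wrist_force: [-0.5, 0.2, -0.4]
gripper_width: 42.8
grasp_force: 0.0
```

Run:
```python
from h import *
o=env.get_obs(); im,d=env.get_image('wrist'); print(o['tcp_pos'],o['tcp_rot'],o['time'])
im=np.clip(im.astype(float)*1.5,0,255).astype('uint8')
cv2.imwrite('pics/w2.png',cv2.resize(im[100:300,200:440],None,fx=3,fy=3,interpolation=cv2.INTER_CUBIC))
```

```text
[504.53430753  32.69496457 172.15576011] [-5.42002714e-01  3.09210996e+00 -4.12370297e-04] 2.775
```

View pics/w2.png

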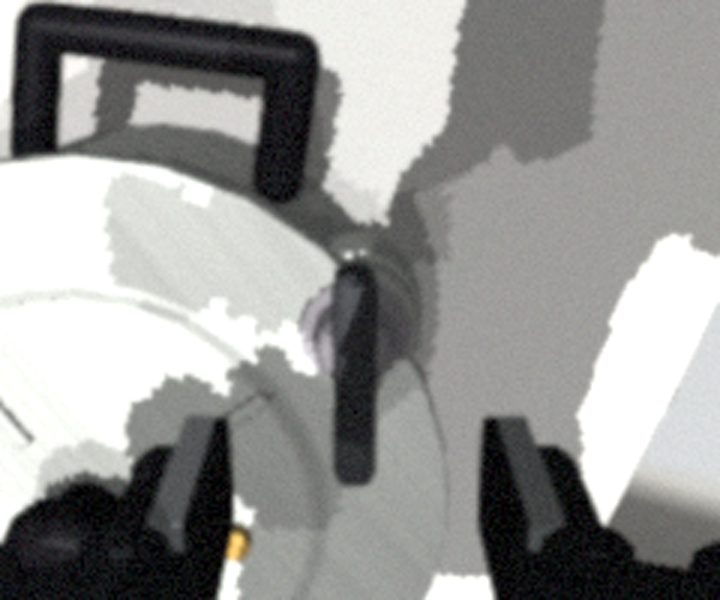

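The crop shows c centred between the fingers, with its ears upright at column 355 and the mid-gap at 356. Descending and gripping.

Emit:
send_rows(
  rows=[0,0,-0.03,0,0,0,-0.061,0,0,0,-0.061,0],
)

```text
time: 3.2
tcp_pos: [502.9, 32.5, 121.7]
tcp_rot: [0.542, -3.093, 0.0]
wrist_force: [-0.2, 0.0, 0.1]
gripper_width: 42.6
grasp_force: 0.0
```

Emit:
send_rows(
  rows=[0,0,0,0,0,0,0,0,0,0,0,0,0,0,0,0],
  grip=-1,
  newtons=30,
)

```text
time: 3.7
tcp_pos: [504.4, 32.3, 124.6]
tcp_rot: [-0.541, 3.091, -0.001]
wrist_force: [-1.8, -3.3, 15.5]
gripper_width: 8.0
grasp_force: 62.4
```

Emit:
send_rows(
  rows=[0,0,0.004,0,0,0,0.004,-0.08,0,0,0.004,-0.16,0,0,0.004,-0.24,0,0,0.004,-0.32,0,0,0.004,-0.4,0,0,0.004,-0.48,0,0,0.004,-0.56,0,0,0.004,-0.6,0,0,0.004,-0.632,0,0,0.004,-0.632,0,0,0.004,-0.632],
)

```text
time: 5.2
tcp_pos: [504.0, 32.4, 125.8]
tcp_rot: [0.929, 2.999, 0.0]
wrist_force: [4.0, -3.7, -13.0]
gripper_width: 8.3
grasp_force: 32.5
```

Emit:
send_rows(
  rows=[0,0,0,0,0,0,0,0],
  grip=0,
)

```text
time: 5.45
tcp_pos: [503.2, 33.2, 126.1]
tcp_rot: [0.928, 3.001, 0.001]
wrist_force: [-0.1, -1.8, -0.4]
gripper_width: 42.1
grasp_force: 0.0
```

Emit:
send_rows(
  rows=[0,0,0.03,0,0,0,0.1,0,0.0875,-0.06,0.16,0,0.0875,-0.06,0.16,0,0.0875,-0.06,0.16,0,0.0875,-0.06,0.16,0],
)

```text
time: 6.2
tcp_pos: [572.0, -14.5, 253.2]
tcp_rot: [-0.928, -3.0, -0.0]
wrist_force: [0.5, -0.0, -0.0]
gripper_width: 42.5
grasp_force: 0.0
```

Run:
```python
from h import *
import pickle
o=env.get_obs(); im,d=env.get_image('wrist'); print(o['tcp_pos'],o['tcp_rot'],o['time'],o['joint_pos'])
cv2.imwrite('pics/w3.png',im);pickle.dump(o,open('pics/w3.pkl','wb'))
im=np.clip(im.astype(float)*1.5,0,255).astype('uint8')
cv2.imwrite('pics/w3c.png',cv2.resize(im[70:270,200:440],None,fx=3,fy=3,interpolation=cv2.INTER_CUBIC))
```

```text
[571.95570336 -14.5258634  253.21363189] [-9.27854056e-01 -2.99991034e+00 -8.73655223e-05] 6.2 [-0.24477439  0.39705418  0.23773802  1.94164    -0.12579856  0.81831067
  1.03230189]
```

View pics/w3c.png

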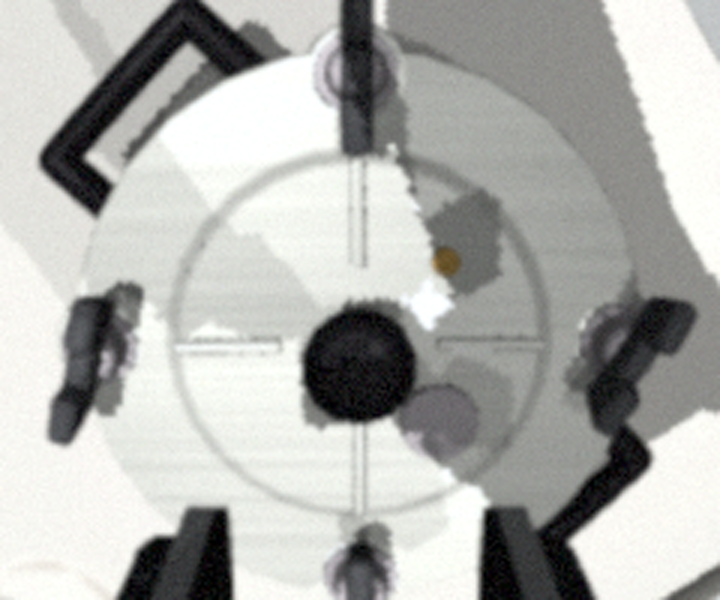

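The crop shows c's ears in line with the lid's embossed mark, the knob (358,365) and nut a (360,575), so c is tight. Next b at (640,355), after computing its yaw and d's.

Run:
```python
from h import *
import pickle
o=pickle.load(open('pics/w3.pkl','rb'))
W=lambda x,y:(x/3+200,y/3+70)
for n,p,q,z in [('b',(675,315),(613,403),143),('d',(90,312),(66,425),143),('c',(357,20),(357,140),143)]:
    a,b=[watz(*W(*k),z,o)[:2] for k in (p,q)]; d=b-a
    print(n,(a+b)/2,np.degrees(np.arctan2(d[1],d[0]))%180,np.hypot(*d))
```

```text
b [618.863582    56.33059403] 113.62308521018657 31.936034831146163
d [527.50298627 -83.02481311] 128.57548110772956 36.44713200924956
c [506.74167612  30.73297751] 145.65064039306074 32.734487568186154
```

Emit:
send_rows(
  rows=[0.059,0.0876,-0.03,-0.12,0.059,0.0876,-0.102,-0.24,0.059,0.0876,-0.102,-0.3735,0.059,0.0876,-0.102,-0.3735,0.059,0.0876,-0.102,-0.3735,0.059,0.0876,-0.102,-0.3735],
)

```text
time: 7.0
tcp_pos: [620.4, 54.6, 173.1]
tcp_rot: [1.72, 2.628, 0.002]
wrist_force: [-0.4, -0.3, -0.1]
gripper_width: 43.1
grasp_force: 0.0
```

Run:
```python
from h import *
o=env.get_obs(); im,d=env.get_image('wrist'); print(o['tcp_pos'],o['tcp_rot'],o['time'])
im=np.clip(im.astype(float)*1.5,0,255).astype('uint8')
cv2.imwrite('pics/w4.png',cv2.resize(im[100:300,200:440],None,fx=3,fy=3,interpolation=cv2.INTER_CUBIC))
```

```text
[620.40624861  54.64145076 173.07000441] [1.71961157e+00 2.62809967e+00 1.79947311e-03] 7.0
```

View pics/w4.png

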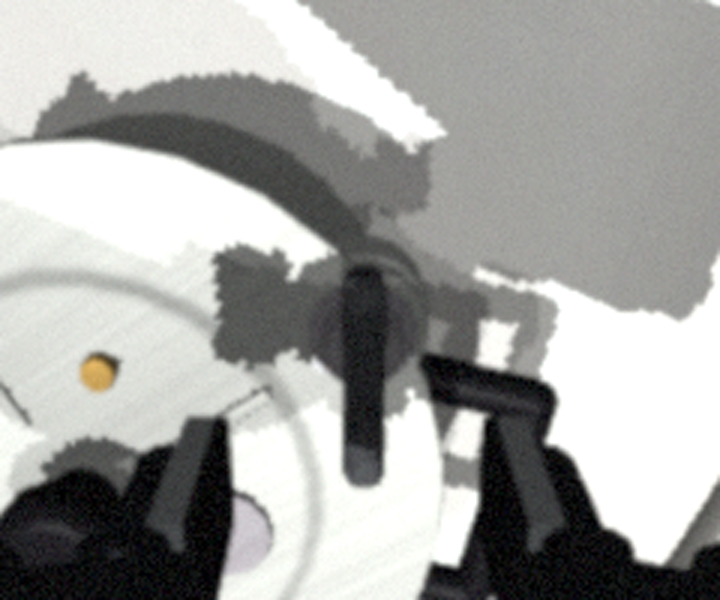

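b sits at column 363 against mid-gap 356, with its ears parallel to the fingers. I'll shift 1.5 mm, then descend, grip, turn and release.

Emit:
send_rows(
  rows=[0.0015,0.001,-0.03,0,0.0015,0.001,-0.058,0,0.0015,0.001,-0.058,0],
)

```text
time: 7.42
tcp_pos: [620.7, 55.4, 125.0]
tcp_rot: [-1.721, -2.626, 0.002]
wrist_force: [0.6, -0.6, -0.2]
gripper_width: 42.7
grasp_force: 0.0
```

Emit:
send_rows(
  rows=[0,0,0,0,0,0,0,0,0,0,0,0,0,0,0,0],
  grip=-1,
  newtons=30,
)

```text
time: 7.92
tcp_pos: [622.0, 55.6, 126.9]
tcp_rot: [1.722, 2.626, 0.002]
wrist_force: [-1.8, -0.2, 6.5]
gripper_width: 8.0
grasp_force: 31.7
```

Emit:
send_rows(
  rows=[0,0,0,-0.08,0,0,0,-0.16,0,0,0,-0.24,0,0,0,-0.32,0,0,0,-0.4,0,0,0,-0.48,0,0,0,-0.56,0,0,0,-0.64,0,0,0,-0.675,0,0,0,-0.675,0,0,0,-0.675],
)

```text
time: 9.3
tcp_pos: [622.4, 55.6, 126.9]
tcp_rot: [2.78, 1.462, 0.003]
wrist_force: [-0.6, -1.1, 6.1]
gripper_width: 8.1
grasp_force: 31.7
```

Emit:
send_rows(
  rows=[0,0,0,0,0,0,0,0],
  grip=0,
)

```text
time: 9.55
tcp_pos: [621.4, 56.0, 125.8]
tcp_rot: [-2.78, -1.463, -0.0]
wrist_force: [-0.2, -0.5, 0.2]
gripper_width: 42.3
grasp_force: 0.0
```

Emit:
send_rows(
  rows=[0,0,0.04,0,0,0,0.1,0.05,-0.12,-0.176,0.1,0.838,-0.12,-0.176,0.1,0.838,-0.12,-0.176,0.1,0.838,-0.12,-0.176,0.1,0.838,-0.12,-0.176,0.1,0.838,-0.12,-0.176,0.058,0.838,-0.12,-0.176,0.058,0.838,-0.12,-0.176,0.058,0.838,-0.12,-0.176,0.058,0.838],
)

```text
time: 10.92
tcp_pos: [525.7, -85.1, 172.3]
tcp_rot: [1.391, 2.816, 0.0]
wrist_force: [0.0, 0.4, 0.6]
gripper_width: 43.1
grasp_force: 0.0
```

Run:
```python
from h import *
o=env.get_obs(); im,d=env.get_image('wrist'); print(o['tcp_pos'],o['tcp_rot'],o['time'])
im=np.clip(im.astype(float)*1.5,0,255).astype('uint8')
cv2.imwrite('pics/w5.png',cv2.resize(im[100:300,200:440],None,fx=3,fy=3,interpolation=cv2.INTER_CUBIC))
```

```text
[525.67747637 -85.07952658 172.32126579] [1.39096860e+00 2.81629906e+00 1.78767008e-04] 10.925
```

View pics/w5.png

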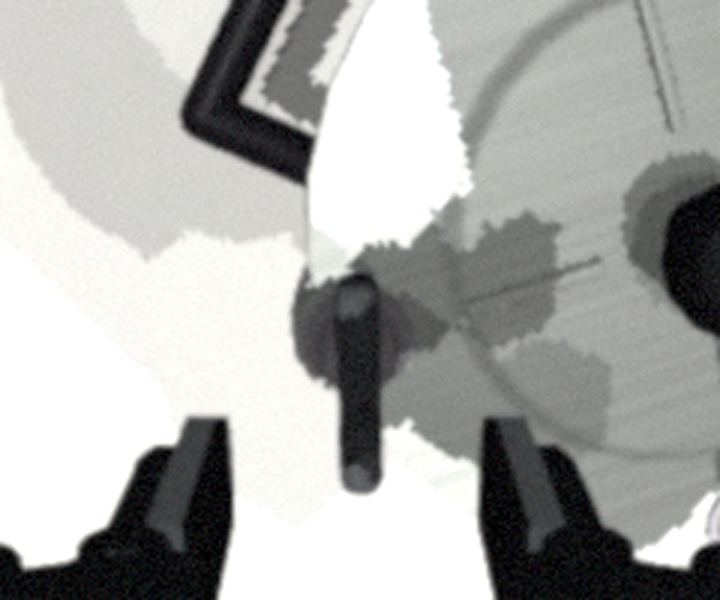

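d is at column 358 between the fingers and parallel within 2°. Same procedure for it.

Emit:
send_rows(
  rows=[0,0,-0.03,0,0,0,-0.057,0,0,0,-0.057,0],
)

```text
time: 11.35
tcp_pos: [524.9, -84.8, 125.7]
tcp_rot: [-1.389, -2.816, 0.002]
wrist_force: [0.1, -0.3, 1.7]
gripper_width: 42.8
grasp_force: 0.0
```

Emit:
send_rows(
  rows=[0,0,0,0,0,0,0,0,0,0,0,0,0,0,0,0],
  grip=-1,
  newtons=30,
)

```text
time: 11.85
tcp_pos: [526.3, -84.8, 127.4]
tcp_rot: [1.388, 2.816, 0.002]
wrist_force: [1.0, 1.1, 6.8]
gripper_width: 7.9
grasp_force: 33.0
```

Emit:
send_rows(
  rows=[0,0,0,-0.08,0,0,0,-0.16,0,0,0,-0.24,0,0,0,-0.32,0,0,0,-0.4,0,0,0,-0.48,0,0,0,-0.56,0,0,0,-0.64,0,0,0,-0.72,0,0,0,-0.8,0,0,0,-0.835,0,0,0,-0.835,0,0,0,-0.835],
)

```text
time: 13.48
tcp_pos: [527.7, -84.8, 127.5]
tcp_rot: [2.775, 1.469, 0.006]
wrist_force: [5.8, 3.1, 4.7]
gripper_width: 8.3
grasp_force: 32.8
```

Emit:
send_rows(
  rows=[0,0,0,0,0,0,0,0],
  grip=0,
)

```text
time: 13.72
tcp_pos: [524.9, -85.0, 126.4]
tcp_rot: [-2.777, -1.469, 0.001]
wrist_force: [-0.4, -0.3, 0.1]
gripper_width: 42.3
grasp_force: 0.0
```

Emit:
send_rows(
  rows=[0,0,0.03,0,0,0,0.1,0,0.06,0.087,0.16,0,0.06,0.087,0.16,0,0.06,0.087,0.16,0,0.06,0.087,0.16,0],
)

```text
time: 14.48
tcp_pos: [572.4, -16.0, 253.9]
tcp_rot: [-2.777, -1.468, 0.002]
wrist_force: [-1.0, -0.7, 0.1]
gripper_width: 42.7
grasp_force: 0.0
```

Run:
```python
from h import *
o=env.get_obs(); im,d=env.get_image('wrist'); print(o['tcp_pos'],o['tcp_rot'],o['time'])
im=np.clip(im.astype(float)*1.5,0,255).astype('uint8')
cv2.imwrite('pics/w6.png',cv2.resize(im[70:270,200:440],None,fx=3,fy=3,interpolation=cv2.INTER_CUBIC))
```

```text
[572.42981925 -15.96964475 253.92035689] [-2.77700897e+00 -1.46812588e+00  2.35145499e-03] 14.475
```

View pics/w6.png

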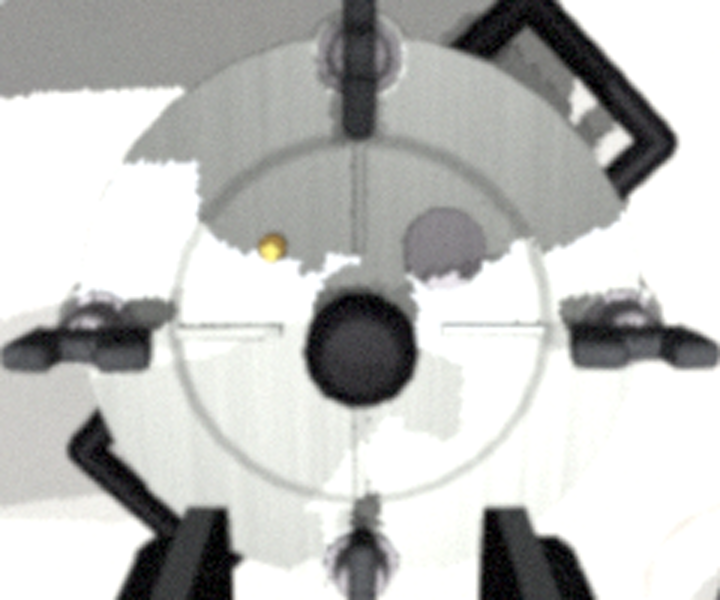

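All four nuts point at the knob: b at the top (360,55), d at the bottom (362,565), c and a at the sides (row 348). The arm is clear, so I'll hand in.

```bash
python3 -c "
from plant import env
print(env.close_job())"
```

```text
the job is handed in; nothing more can be done
None
```

I turned nut c, then b, then d clockwise until their wings pointed at the middle of the lid, left nut a alone, and handed the job in at about 14.5 s; the last wrist picture showed all four in line, but no verdict came back.

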